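# Sight the joist offcut with the pendulum gauge

## Task

Grip the white-faced pendulum gauge by its wooden handle, pull it straight up out of the rack's sprung roller catches, and stand the middle of its base across the rounded top of the joist offcut, between the two knots, handle up. Rock it sideways on the crown until the swinging pointer comes to rest on the brass index tab, and finish while still holding it there, gripped and touching the wood. Leave the other tools and offcuts where they lie.

Things in the scene. Friction and masses are not known exactly. Their poses are not given: they have to be found in the camera images.
- gauge_grip (a point): Pendulum gauge, 0.25-0.46 kg, 170 mm tall: base bar 22 (x) x 130 (y) x 14 mm, white dial plate 8 x 112 x 111, on top a dark wooden handle 18 (x) x 34 (y) x 45, spanning 125 to 170 mm above the underside. This point is in the handle, 148 mm above the underside: pinch its 18 mm thickness from above. Axes: x out of the dial face, y along the base bar, z from base to handle.
- gauge_base (a point): Centre of the flat underside of the gauge's base bar, axes as gauge_grip. Resting in the rack it lies at rack_seat, aligned with it.
- gauge: The same gauge as a solid; origin and axes are those of gauge_base.
- pointer (a joint): Angle (rad) of the dark pendulum pointer in the gauge, about the gauge's x axis. Pivot 118 mm above the underside. It hangs plumb: 0 with the gauge level, positive towards the gauge's +y; tilting the gauge about its x by -a (+y end down) makes it read +a. Swings at about 2 Hz, settles in 1 to 2 s. Fingers cannot push it or the index.
- index (a joint): Angle (rad) of the brass index tab on the dial arc, same zero, axis and sign as the pointer; 0.14 to 0.50, fixed during the job. The pointer is on the mark when both angles agree.
- pointer_tip (a point): Tip of the pendulum pointer, 86 mm from its pivot.
- index_mark (a point): Inner end of the brass index tab, 86 mm from the same pivot.
- rack_seat (a point): Middle of the channel floor of the fixed dark rack, 20 mm above the table; x across, y along the rail. Rack 64 x 250 mm; channel walls 12 mm high, 14 mm either side. A sprung steel roller at each end catches 3 mm over the base bar; a straight pull up of about 8 N over its weight frees it within 15 mm; 60 mm up it is clear. The end housings, 104 mm from the middle, are 62 mm tall.
- stud_crown (a point): Top middle of the fixed pale joist offcut, 80 mm above the table. Offcut 150 mm long (x), 50 wide (y); its top is a half cylinder of radius 25 mm, axis along x, 25 mm below this point. Raised knots (5 and 3 mm) at the ends leave a clear crown from -59 to +55 mm along x. Below it a plywood board 190 x 110 x 15 mm, cleats 33 mm tall.
- stud: The same offcut and board as a solid; origin in the middle of the board's underside, axes as stud_crown.
- plane: Bystander (sizes in mm): wooden hand plane, 200 x 60 x 32 with a dark iron standing out of the top; origin under its middle. Leave alone.
- screwdriver: Bystander (sizes in mm): screwdriver with wooden handle, 200 long, lying; origin under its middle. Leave alone.
- hammer: Bystander (sizes in mm): hammer with wooden handle, 260 long, lying; origin under its middle. Leave alone.
- offcut_a: Bystander (sizes in mm): timber offcut 130 x 45 x 22; origin under its middle. Leave alone.
- offcut_b: Bystander (sizes in mm): timber offcut 70 x 50 x 35; origin under its middle. Leave alone.
- glue: Bystander (sizes in mm): white glue bottle, 52 across, 130 tall, standing; origin under its middle. Leave alone.
- square: Bystander (sizes in mm): try square lying flat, 120 long wooden stock with a 130 steel blade; origin under its middle. Leave alone.
Things that resemble listed ones, but are neither listed nor needed, are in the scene too. Of the things like the gauge, leave any that is red; of the rest the larger one is meant. Leave any red look-alike of the stud alone.

How it is judged:
By the outcome, as a careful person would: the job done as asked, in the order asked, and still so for the second after the job is handed in, while the arm keeps its last pose, push and grip.
It also fails if it takes over 61 s, if anything falls off the work surface, if the arm or the gripper's body presses on something with over 40 N, if the wrist force passes 120 N, or if a joint passes its speed limit or range.

## Robot

A 6-joint arm with a two-finger parallel gripper is mounted at the origin on the work surface. World frame = base frame: x ahead of the robot, y to its left, z up, the work surface at z = 0. Lengths are in m, angles in rad, forces in N, time in s.
With the tool pointing down it reaches from about 0.4 to 0.825 m from the base axis. Payload 7 kg.
Tool frame: the origin (TCP) lies at the very end of the fingers, on their centre line; the grasp point (between the pads) lies 19 mm behind it; y points along the fingers, x is the direction in which the jaws open and shut, and the axes are right-handed (so a half turn about y gives the same grasp; the last joint's range is limited). The gripper opens to 88 mm and grips with 3 to 60 N. Pads are 19 mm wide; open, the fingers measure 130 mm over their backs; the gripper's body (78 mm by 193 mm) begins 47 mm behind the grasp point.
Start: joints at [-0.917, 0.359, 0.012, 0, -1.224, -0.288], TCP at [0.241, -0.63, 0.227] pointing down, gripper open.
Joint ranges: [-3.07, 3.07], [-1.43, 2.12], [-1.02, 1.25], [-3.03, 1.67], [-3.05, -0], [-3.03, 3.03]. Speed limits (rad/s): [2.39, 2.39, 3.01, 3.14, 3.14, 3.14].

## Interface

Orientations are given as [roll, pitch, yaw] about the fixed x, y, z axes, in that order (R = Rz(yaw) Ry(pitch) Rx(roll)).
In Python, from station import arm gives the robot as it stands.
- The arm moves only by the tool move_arm, never from a script. Its arguments are lists of equal length, an entry for each row: "jaw": the closure, from 0 (fully open) to 1 (shut); "offset": the shift along the tool's x, y, z in m, a list of three; "roll": the turn about the tool's y in rad. In form: {"jaw": [jaw, ...], "offset": [[dx, dy, dz], ...], "roll": [roll, ...]}. A call has 1 to 5 rows; each row shifts and turns the commanded pose from where the row before left it, along the tool's axes as they then stand; what a row does not reach is not made up. A row lasts 1/8 s, in which the tool goes at most 62.5 mm and 10.7 degrees, less where a joint would pass 70% of its speed; a pose out of reach is approached as far as the arm can. A call is refused whole if a number of a shift passes 0.0625 or a number of a turn 0.188, either way. A call with a gripper value outside its range is refused whole. The fingers move at their own pace and stop on an object; "grip_force" is the grip in N (left out, the last holds). Time passes only in rows, so rows that do not move let the fingers close. It gives the time, the measured TCP pose, the force and the opening at its end, in the units of the state.
- arm.get_state(): the state, without advancing time (a new reading comes with each control period).
- arm.grab_frame(name): name is "scene" or "top"; returns a dict with "pixels" (384x512x3 uint8, blue, green, red), "fovy" (degrees; the focal length in pixels is half the picture's height over the tangent of half this angle, whatever the lens; pixels are square), "cx", "cy" (the principal point, pixels), "position" and "attitude" of the camera in the world. Camera axes: x right, y down, z forward; pixel columns grow to the right and rows downward; lengths in m; the calibration is good to about 2 mm. A picture is of the moment at which its call begins. There is no depth.
- arm.job_done(): hands the job in, once; it reports no verdict.
Trained networks look in a picture, given as the dict that the camera call returned (one of the last four; its "shot" number tells which), for a name from the list of things; names that differ only in an ending like _2 or _b are one class to them, and where a whole thing is asked for, a point or a joint stands for the part that bears it (a point fixed in the world has none). Each returns a list of dicts, best first, with "p" (0 to 1); they miss things now and then, are a little off and sometimes report something else, mostly with a low value. They report only what shows in the picture. A call takes as long as a camera call. They do not tell look-alikes from the thing itself.
- arm.recognise(picture, thing): "position" ([x, y, z] in m, in world coordinates, good to about 4 mm: the middle of the surface that is visible of it).
- arm.landmark_of(picture, thing): "position" ([x, y, z] in m, in world coordinates, good to about 4 mm: a listed point, or the origin of a listed thing).
The state is a dict: "t": time; "q": joint angles; "qd": joint speeds; "joint_efforts": joint torques, N m; "eef_pos": TCP position; "ee_rot": TCP orientation; "force": force on the tool from outside, world axes, zero at the start; "moment": the same for the moment, N m; "width": finger opening in m.
Only numpy, scipy, OpenCV 4.12 (cv2) and the standard library are available. Lean on these libraries where they do the work, as an engineer would, in place of code of your own. Each camera call takes 0.05 s, during which the arm holds its last target.

## Working session

There is one attempt and no reset: what is moved stays moved. The work goes in short steps, Python scripts to look and compute and a tool call to move; the robot and the scene stay as the last step left them, time stands still between calls to the robot, and variables do not carry over. Pictures are saved under pics/ and viewed, and the job is handed in when it is done.

Besides the shell and the picture viewer there is one more tool, called after "Call:" as name(argument=value, ...) on one line, values as JSON. move_arm: Moves the arm, as the interface text tells. Its arguments: {"type":"object","properties":{"jaw":{"type":"array","items":{"type":"number"}},"offset":{"type":"array","items":{"type":"array","items":{"type":"number"}}},"roll":{"type":"array","items":{"type":"number"}},"grip_force":{"type":"number"}},"required":["jaw","offset","roll"]}

```bash
mkdir -p pics; ls; python3 - <<'E'
from station import arm
import cv2
print(arm.get_state())
for n in("scene","top"):
    f=arm.grab_frame(n); print({k:v for k,v in f.items() if k!="pixels"})
    cv2.imwrite(f"pics/{n}0.png",cv2.resize(f["pixels"],None,fx=1.5,fy=1.5,interpolation=cv2.INTER_CUBIC))
    for th in("gauge","gauge_grip","gauge_base","rack_seat","stud_crown","stud","pointer_tip","index_mark"):
        r=arm.landmark_of(f,th)
        print(n,th,[(round(d["p"],2),[round(float(x),3) for x in d["position"]]) for d in r[:4]])
E
```

```text
pics
{'t': 0.0, 'q': array([-9.16900876e-01,  3.59379400e-01,  1.10708768e-02, -3.34339553e-04,
       -1.22411946e+00, -2.88113632e-01]), 'qd': array([-0.00038938,  0.00084602, -0.00081164,  0.00092279, -0.00075693,
       -0.00090953]), 'joint_efforts': array([-3.81296617e-03, -5.82713270e+01,  2.93045175e+01,  6.99667767e+00,
        6.91859706e-03, -1.54348954e-04]), 'eef_pos': array([ 0.24123626, -0.62989642,  0.22563562]), 'ee_rot': array([-1.57063401e+00, -1.65371489e-03,  1.93646416e+00]), 'force': array([-0.29703789,  0.99080137, -0.13921002]), 'moment': array([-0.00627649,  0.03314947, -0.0074239 ]), 'width': 0.08787262795444081}
{'fovy': 45.6128263120687, 'cx': 250.09913820624112, 'cy': 192.08964142999778, 'position': array([1.25320931, 0.0035676 , 1.33390327]), 'attitude': array([-2.58706528,  0.00626744,  1.60000748]), 'shot': 1}
scene gauge [(0.95, [0.363, -0.246, 0.002]), (0.91, [0.508, -0.231, 0.021]), (0.89, [0.542, -0.48, -0.004])]
scene gauge_grip [(0.89, [0.367, -0.249, 0.106]), (0.74, [0.542, -0.482, 0.149]), (0.63, [0.506, -0.236, 0.169])]
scene gauge_base [(0.8
[... 532 characters left out ...]
358155, -0.00829725,  1.39071615]), 'attitude': array([-2.93863599,  0.00376066, -1.55524675]), 'shot': 2}
top gauge [(0.86, [0.502, -0.23, 0.023]), (0.78, [0.546, -0.481, -0.001]), (0.71, [0.36, -0.253, -0.003])]
top gauge_grip [(0.7, [0.542, -0.478, 0.147]), (0.52, [0.362, -0.251, 0.105])]
top gauge_base [(0.79, [0.542, -0.479, -0.007]), (0.67, [0.505, -0.231, 0.019]), (0.64, [0.363, -0.245, -0.001])]
top rack_seat [(0.67, [0.502, -0.229, 0.023])]
top stud_crown [(0.69, [0.471, 0.237, 0.078]), (0.67, [0.254, 0.374, 0.081])]
top stud [(0.95, [0.473, 0.24, -0.004]), (0.61, [0.252, 0.375, 0.002])]
top pointer_tip [(0.51, [0.538, -0.479, 0.029]), (0.29, [0.504, -0.008, 0.0])]
top index_mark []
```

View pics/scene0.png

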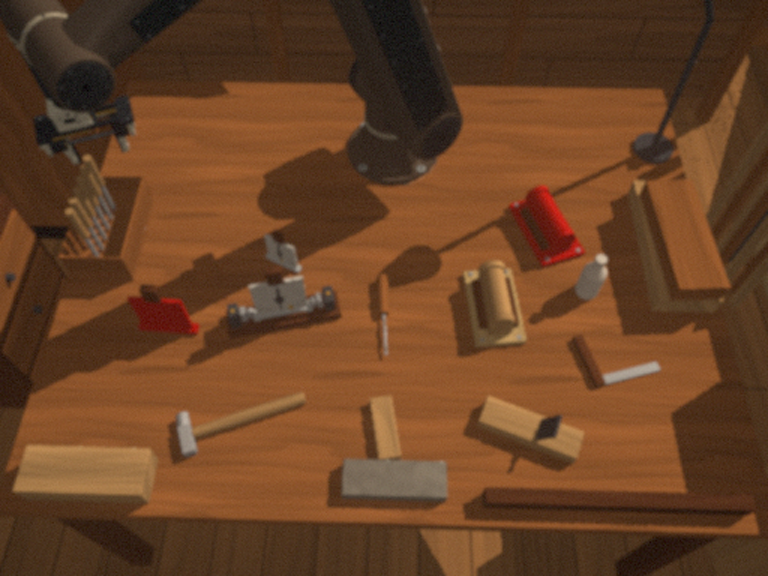

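View pics/top0.png

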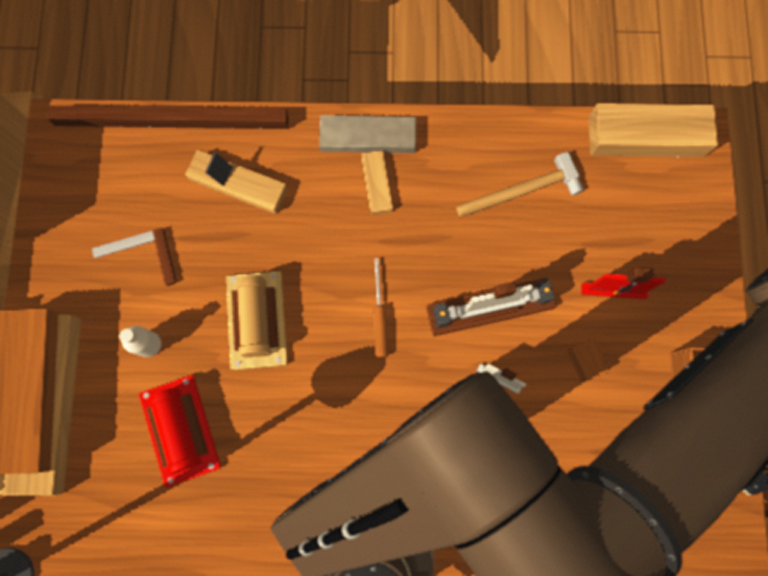

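Scene (1.5x pixels): there are three things like the gauge. They are a white one in the rack at (277,297), a smaller white one at (283,252), and a red one at (163,312). The one meant is in the rack: it is white and the larger of the two. The pale stud at (493,300) is the one meant, and the one at (547,225) is red. I'll confirm with a crop.

```bash
cat > h.py <<'E'
import numpy as np, cv2
from station import arm
from scipy.spatial.transform import Rotation as Ro
def cam(f):
    H=f["pixels"].shape[0]; fl=H/2/np.tan(np.radians(f["fovy"])/2)
    return fl, Ro.from_euler("xyz",f["attitude"]).as_matrix(), np.array(f["position"])
def proj(f,P):
    fl,R,p=cam(f); c=(np.atleast_2d(P)-p)@R
    return np.c_[f["cx"]+fl*c[:,0]/c[:,2], f["cy"]+fl*c[:,1]/c[:,2]]
def plane(f,uv,z):
    fl,R,p=cam(f); uv=np.atleast_2d(uv)
    d=np.c_[(uv[:,0]-f["cx"])/fl,(uv[:,1]-f["cy"])/fl,np.ones(len(uv))]@R.T
    return p+d*((z-p[2])/d[:,2])[:,None]
def crop(f,x0,x1,y0,y1,s,name):
    cv2.imwrite("pics/"+name+".png",cv2.resize(f["pixels"][y0:y1,x0:x1],None,fx=s,fy=s,interpolation=cv2.INTER_CUBIC))
E
python3 - <<'E'
from h import *
import pickle
f=arm.grab_frame("scene"); g=arm.grab_frame("top")
pickle.dump((f,g),open("fg.pkl","wb"))
crop(f,140,240,145,230,7,"c1"); crop(g,275,385,170,235,7,"c2"); 
crop(f,295,365,160,240,7,"c3");crop(g,140,200,170,255,7,"c4")
E
```

```text
(no output)
```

View pics/c1.png

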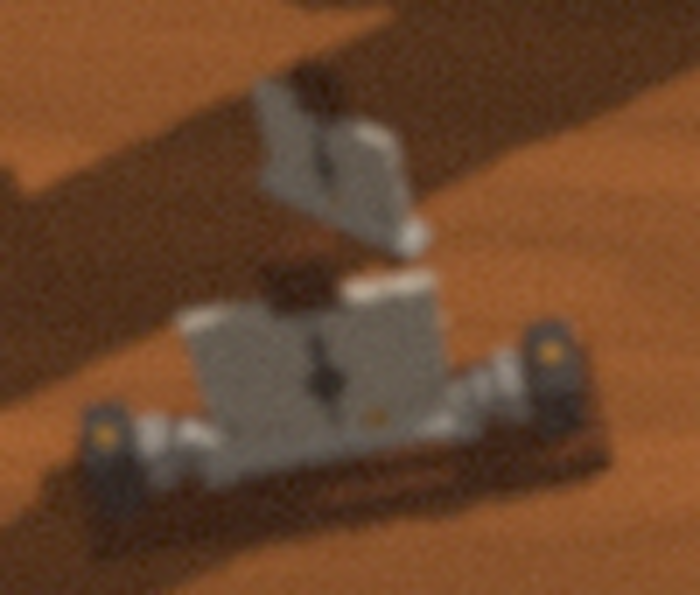

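View pics/c2.png

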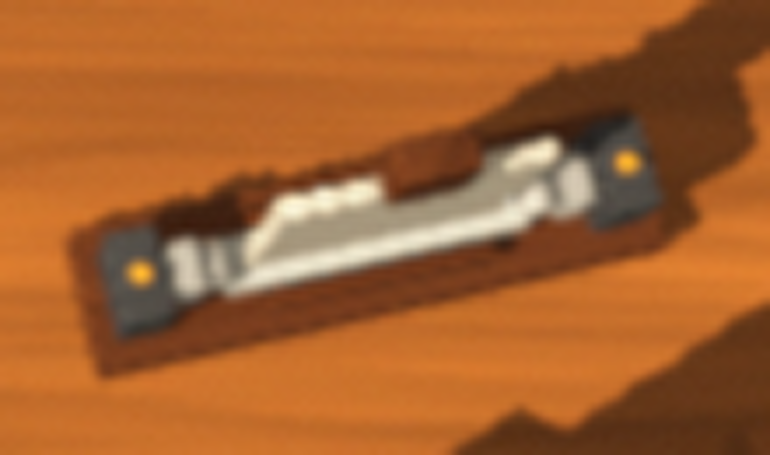

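View pics/c4.png

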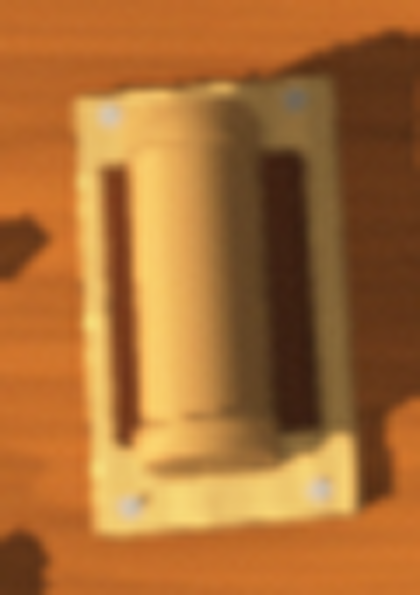

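View pics/c3.png

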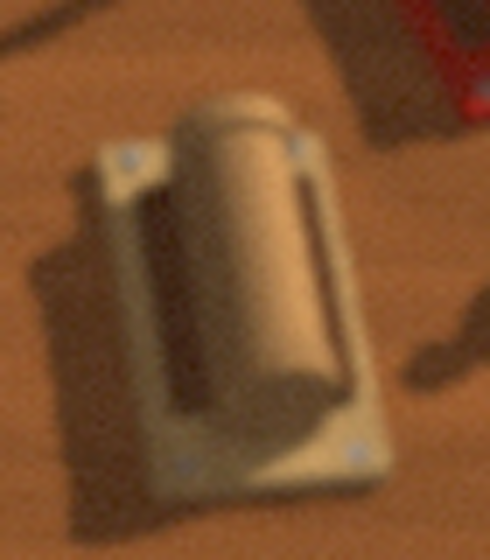

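The crops confirm it. The white gauge in the rack is the larger one; its dial faces world +x and the brass tab sits towards +y. Next I measure yaws and positions.

```bash
cat >> h.py <<'E'
def tri(fs,uvs):
    A=np.zeros((3,3));b=np.zeros(3)
    for f,uv in zip(fs,uvs):
        q=plane(f,uv,0)[0]; p=cam(f)[2]; d=(q-p)/np.linalg.norm(q-p); M=np.eye(3)-np.outer(d,d); A+=M;b+=M@p
    return np.linalg.solve(A,b)
E
python3 - <<'E'
from h import *
import pickle
np.set_printoptions(precision=4,suppress=True)
f,g=pickle.load(open("fg.pkl","rb"))
S=lambda x,y,x0,y0:(x0+x/7-.43,y0+y/7-.43)
def pr(n,a,b): 
    P=tri((f,g),(a,b)); print(n,P); return P
L=pr("screwL",S(106,435,140,145),S(627,162,275,170)); R=pr("screwR",S(552,352,140,145),S(140,272,275,170))
m=(L+R)/2; d=R-L; print("mid",m,"len",np.linalg.norm(d),"yaw",np.arctan2(-d[0],d[1]))
# stud board screws: c3 (scene) tl,tr,bl,br ; c4(top)
sc=[(130,158),(296,147),(186,463),(357,453)]
# scene: up=-x, right=+y ; top: up=+x, right=-y
tp=[(320,490),(131,507),(295,98),(108,115)]
P=[pr("b%d"%i,S(*a,295,160),S(*b,140,170)) for i,(a,b) in enumerate(zip(sc,tp))]
c=sum(P)/4; print("c",c)
for i,j in((0,2),(1,3)):
    d=P[j]-P[i]; print("stud yaw",np.arctan2(d[1],d[0]),np.linalg.norm(d))
for i,j in((0,1),(2,3)):
    d=P[j]-P[i]; print("stud yaw",np.arctan2(-d[0],d[1]),np.linalg.norm(d))
# handle top corners in top crop z=.19
H=plane(g,[S(385,140,275,170),S(472,130,275,170),S(482,172,275,170),S(390,192,275,170)],.19); print(H)
E
```

```text
screwL [ 0.5301 -0.3327  0.0639]
screwR [ 0.4808 -0.1308  0.0645]
mid [ 0.5055 -0.2317  0.0642] len 0.20788763790965992 yaw 0.23981120700500316
b0 [0.3915 0.187  0.0154]
b1 [0.3831 0.2676 0.0154]
b2 [0.5605 0.2051 0.017 ]
b3 [0.5522 0.2854 0.0151]
c [0.4718 0.2362 0.0157]
stud yaw 0.10675720315871685 0.16998722325483603
stud yaw 0.10487573362445707 0.16998998700217463
stud yaw 0.10317798676411727 0.0810344354464078
stud yaw 0.10304627556153877 0.08073590906139681
[[ 0.5101 -0.2119  0.19  ]
 [ 0.5144 -0.2446  0.19  ]
 [ 0.4983 -0.248   0.19  ]
 [ 0.4902 -0.2134  0.19  ]]
```

Call:
move_arm(jaw=[0, 0, 0, 0, 0], offset=[[0, -0.01, 0], [0, -0.01, 0], [0, 0, 0], [0, 0, 0], [0, 0, 0]], roll=[-0.16, -0.16, -0.16, -0.16, -0.16])

```text
t: 1.62
eef_pos: [0.2414, -0.6303, 0.2466]
ee_rot: [-1.571, 0.0, 2.742]
force: [0.3, 0.1, -0.0]
width: 0.0878
```

Call:
move_arm(jaw=[0, 0, 0, 0, 0], offset=[[0, 0, 0], [0, 0, 0], [0, 0, 0], [0, 0, 0], [0, 0, 0]], roll=[-0.16, -0.16, -0.16, -0.16, -0.005])

```text
t: 2.25
eef_pos: [0.2414, -0.6303, 0.2466]
ee_rot: [-1.571, -0.0, -2.902]
force: [-0.2, -0.3, -0.4]
width: 0.0877
```

```bash
cat >> h.py <<'E'
def go(x,y,z,yaw=None):
    s=arm.get_state(); R=Ro.from_euler("xyz",s["ee_rot"]).as_matrix()
    print("t",round(s["t"],2),"pos",s["eef_pos"].round(4),"rot",s["ee_rot"].round(4),"w",round(s["width"],4),"F",s["force"].round(2),"M",s["moment"].round(3))
    print("tool offset",(R.T@(np.array([x,y,z])-s["eef_pos"])).round(4), "roll", None if yaw is None else -((yaw-s["ee_rot"][2]+np.pi)%(2*np.pi)-np.pi))
E
python3 -c "
from h import *
go(.5055,-.2317,.227,.24+np.pi)"
```

```text
t 2.25 pos [ 0.2414 -0.6303  0.2466] rot [-1.5708 -0.     -2.9023] w 0.0877 F [-0.16 -0.3  -0.38] M [-0.044  0.102  0.021]
tool offset [-0.351   0.0196 -0.3247] roll -0.0007513729848547257
```

Call:
move_arm(jaw=[0, 0, 0, 0, 0], offset=[[-0.035, 0, -0.0325], [-0.035, 0, -0.0325], [-0.035, 0, -0.0325], [-0.035, 0, -0.0325], [-0.035, 0, -0.0325]], roll=[0, 0, 0, 0, 0])

```text
t: 2.88
eef_pos: [0.3735, -0.4296, 0.2468]
ee_rot: [-1.57, 0.0, -2.906]
force: [0.1, 0.4, 0.4]
width: 0.0876
```

Call:
move_arm(jaw=[0, 0, 0, 0, 0], offset=[[-0.035, 0, -0.0325], [-0.035, 0, -0.0325], [-0.035, 0, -0.0325], [-0.035, 0, -0.0325], [-0.035, 0, -0.0325]], roll=[0, 0, 0, 0, 0])

```text
t: 3.5
eef_pos: [0.5049, -0.23, 0.2469]
ee_rot: [-1.571, 0.001, -2.906]
force: [1.2, 0.3, 0.3]
width: 0.0872
```

```bash
python3 -c "
from h import *
go(.5055,-.2317,.151,.24+np.pi)"
```

```text
t 3.5 pos [ 0.5049 -0.23    0.2469] rot [-1.5705e+00  6.0000e-04 -2.9057e+00] w 0.0872 F [1.2  0.34 0.28] M [-0.062 -0.011 -0.003]
tool offset [-0.0002  0.0959  0.0018] roll -0.004074518210948952
```

Call:
move_arm(jaw=[0, 0, 0, 0, 0], offset=[[0, 0.025, 0.002], [0, 0.025, 0], [0, 0.025, 0], [0, 0.021, 0], [0, 0, 0]], roll=[0, 0, 0, 0, 0])

```text
t: 4.12
eef_pos: [0.5036, -0.2332, 0.1492]
ee_rot: [-1.572, -0.003, -2.905]
force: [-0.2, 0.2, 0.2]
width: 0.0876
```

```bash
python3 -c "
from h import *
go(.5055,-.2317,.151,.24+np.pi)
f=arm.grab_frame('scene');crop(f,130,250,130,230,6,'d1')
f=arm.grab_frame('top');crop(f,275,385,150,245,6,'d2')
"
```

```text
t 4.12 pos [ 0.5036 -0.2332  0.1492] rot [-1.5720e+00 -2.9000e-03 -2.9047e+00] w 0.0876 F [-0.24  0.23  0.23] M [0.018 0.112 0.013]
tool offset [-0.0022 -0.0018 -0.001 ] roll -0.0031555280785120488
```

View pics/d1.png

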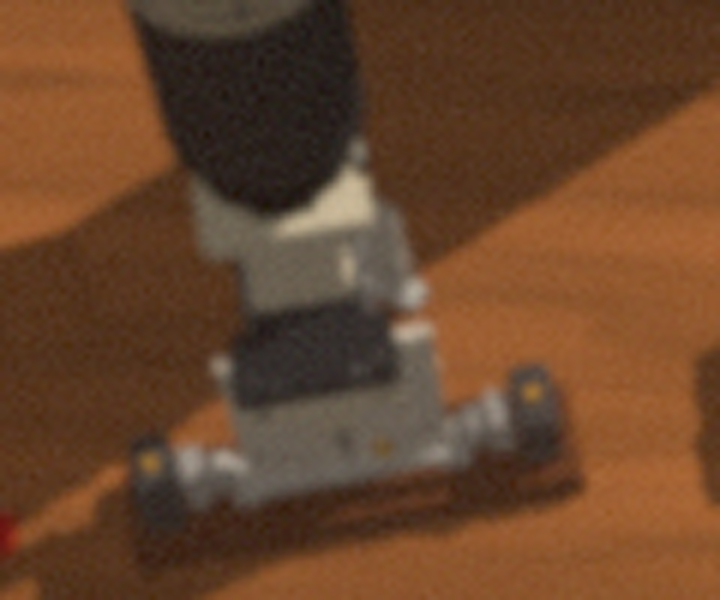

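The gripper straddles the handle at (320,360), and the dial is undisturbed. I let it settle, nudge it, then close.

Call:
move_arm(jaw=[0, 0], offset=[[-0.002, -0.001, -0.001], [0, 0, 0]], roll=[0, 0])

```text
t: 4.47
eef_pos: [0.507, -0.2319, 0.1525]
ee_rot: [-1.57, 0.002, -2.902]
force: [0.2, 0.1, -1.0]
width: 0.0877
```

```bash
python3 -c "
from h import *
go(.5055,-.2317,.151,.24+np.pi)"
```

```text
t 4.47 pos [ 0.507  -0.2319  0.1525] rot [-1.5701e+00  1.6000e-03 -2.9019e+00] w 0.0877 F [ 0.17  0.12 -0.98] M [-0.015  0.101 -0.005]
tool offset [ 0.0014  0.0015 -0.0006] roll -0.00026007786726545135
```

Call:
move_arm(jaw=[0.7, 0.7, 1, 1, 1], offset=[[0.001, 0.001, 0], [0, 0, 0], [0, 0, 0], [0, 0, 0], [0, 0, 0]], roll=[0, 0, 0, 0, 0], grip_force=45)

```text
t: 5.1
eef_pos: [0.5054, -0.2322, 0.1505]
ee_rot: [-1.571, -0.0, -2.902]
force: [-0.3, -0.2, -0.4]
width: 0.0434
```

Call:
move_arm(jaw=[1, 1, 1, 1], offset=[[0, 0, 0], [0, 0, 0], [0, 0, 0], [0, 0, 0]], roll=[0, 0, 0, 0])

```text
t: 5.6
eef_pos: [0.5054, -0.2322, 0.1505]
ee_rot: [-1.571, 0.0, -2.902]
force: [0.5, -0.4, 0.1]
width: 0.0175
```

```bash
python3 -c "
from h import *
go(.5055,-.2317,.151,.24+np.pi)"
```

```text
t 5.6 pos [ 0.5054 -0.2322  0.1505] rot [-1.5708  0.     -2.9016] w 0.0175 F [ 0.46 -0.4   0.06] M [ 0.009  0.026 -0.064]
tool offset [-0.0003 -0.0005 -0.0004] roll -4.280815515222969e-05
```

Gripped at about 18 mm with no side force. Now I pull straight up slowly.

Call:
move_arm(jaw=[1, 1, 1, 1, 1], offset=[[0, -0.003, 0], [0, -0.003, 0], [0, -0.003, 0], [0, -0.003, 0], [0, -0.003, 0]], roll=[0, 0, 0, 0, 0])

```text
t: 6.22
eef_pos: [0.505, -0.2322, 0.1658]
ee_rot: [-1.571, -0.001, -2.902]
force: [-1.5, -0.5, -4.9]
width: 0.018
```

Call:
move_arm(jaw=[1, 1, 1, 1, 1], offset=[[0, -0.005, 0], [0, -0.01, 0], [0, -0.015, 0], [0, -0.015, 0], [0, -0.015, 0]], roll=[0, 0, 0, 0, 0])

```text
t: 6.85
eef_pos: [0.5055, -0.2322, 0.227]
ee_rot: [-1.57, 0.001, -2.902]
force: [0.0, 0.9, -4.9]
width: 0.0181
```

Call:
move_arm(jaw=[1, 1, 1, 1, 1], offset=[[0, -0.015, 0], [0, -0.015, 0], [0, 0, 0], [0, 0, 0], [0, 0, 0]], roll=[0, 0, 0, 0, 0])

```text
t: 7.48
eef_pos: [0.505, -0.2321, 0.2548]
ee_rot: [-1.571, -0.001, -2.902]
force: [0.6, 0.1, -4.8]
width: 0.0184
```

```bash
python3 -c "
from h import *
go(.5055,-.2317,.151,.24+np.pi)
f=arm.grab_frame('scene');crop(f,130,250,110,230,5,'e1')
for t in ('gauge_base','gauge_grip','pointer_tip','index_mark'): print(t,[(round(d['p'],2),d['position'].round(3)) for d in arm.landmark_of(f,t)])
f=arm.grab_frame('top');crop(f,275,385,150,245,6,'e2')
for t in ('gauge_base','gauge_grip','pointer_tip','index_mark'): print(t,[(round(d['p'],2),d['position'].round(3)) for d in arm.landmark_of(f,t)])
"
```

```text
t 7.47 pos [ 0.505  -0.2321  0.2548] rot [-1.5714e+00 -1.2000e-03 -2.9017e+00] w 0.0184 F [ 0.63  0.1  -4.8 ] M [-0.025  0.138  0.005]
tool offset [-0.0007  0.1038 -0.0002] roll -9.005157858510415e-05Traceback (most recent call last):
  File "<string>", line 5, in <module>
    for t in ('gauge_base','gauge_grip','pointer_tip','index_mark'): print(t,[(round(d['p'],2),d['position'].round(3)) for d in arm.landmark_of(f,t)])
                                                                                               ^^^^^^^^^^^^^^^^^^^
AttributeError: 'list' object has no attribute 'round'. Did you mean: 'count'?
```

View pics/e1.png

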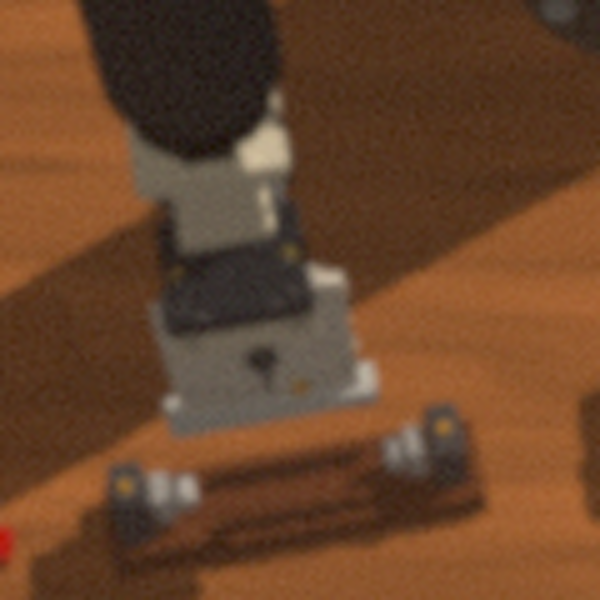

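The gauge is out of the rack and hangs level. The tab is at crop (302,386) and the pointer at (262,360-385), plumb. I work out the index angle and the move to the stud.

```bash
cat >> h.py <<'E'
def dial(f,uv,base,yaw,tilt=0,xo=0.005):
    """pixel -> (y,z) on dial in gauge frame, tilt a: +y end down"""
    Rg=Ro.from_euler("ZX",[yaw,-tilt]).as_matrix(); fl,R,p=cam(f)
    d=R@np.array([(uv[0]-f["cx"])/fl,(uv[1]-f["cy"])/fl,1]); pl=Rg.T@(p-base); dl=Rg.T@d
    q=pl+dl*(xo-pl[0])/dl[0]; return q, np.arctan2(q[1],.118-q[2]), np.hypot(q[1],.118-q[2])
E
python3 - <<'E'
from h import *
go(.472,.236,.2548,np.pi+.104)
f=arm.grab_frame("scene"); g=arm.grab_frame("top")
crop(g,275,385,150,245,6,'e2'); crop(f,150,215,150,205,10,'e3')
b=np.array([.505,-.2321,.2548-.1305])
T=np.array
Rz=Ro.from_euler("z",.24).as_matrix()
for n,P in {"endL":[.011,-.065,0],"endR":[.011,.065,0],"piv":[.005,0,.118],"tip":[.005,0,.032]}.items():
    print(n,((proj(f,b+Rz@T(P))[0]-[150,150]+.45)*10).round(0))
for t in ('gauge_base','gauge_grip','pointer_tip','index_mark'): print(t,[(round(d['p'],2),np.round(d['position'],3)) for d in arm.landmark_of(f,t)])
E
```

```text
t 7.58 pos [ 0.5051 -0.2321  0.2549] rot [-1.5712e+00 -1.1000e-03 -2.9016e+00] w 0.0179 F [ 0.37  0.43 -3.99] M [0.057 0.062 0.018]
tool offset [-7.910e-02  2.000e-04 -4.626e-01] roll 0.13596087696863535
endL [142. 480.]
endR [557. 404.]
piv [296. 211.]
tip [335. 371.]
gauge_base [(0.88, array([ 0.543, -0.482,  0.001])), (0.77, array([ 0.507, -0.232,  0.127])), (0.23, array([ 0.501, -0.231,  0.125]))]
gauge_grip [(0.56, array([ 0.544, -0.48 ,  0.148]))]
pointer_tip [(0.42, array([ 0.514, -0.234,  0.158]))]
index_mark [(0.54, array([0.473, 0.235, 0.081]))]
```

View pics/e3.png

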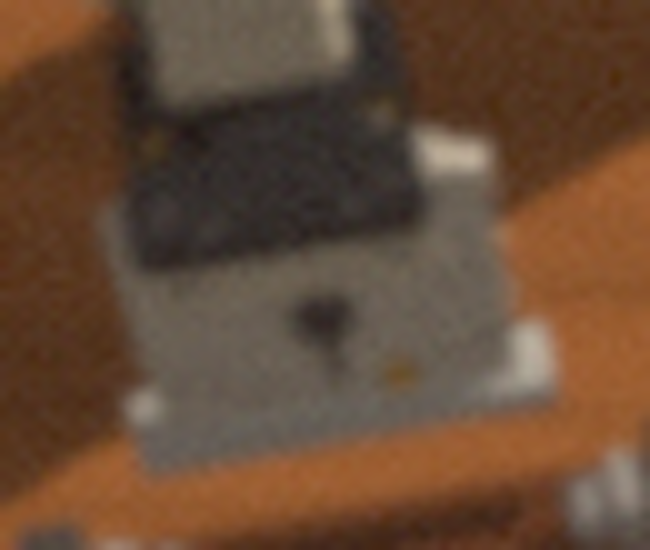

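```bash
python3 - <<'E'
from h import *
f=arm.grab_frame("scene"); s=arm.get_state()
b=s["eef_pos"]-[0,0,.1305]
# brass centroid by colour
px=f["pixels"].astype(float)[170:195,175:205]; B,G,R=px[...,0],px[...,1],px[...,2]
w=np.clip(R-B-25,0,None)
sub=w[12:22,10:22]; v,u=np.mgrid[182:192,185:197]
print((R-B)[12:24,8:24].astype(int))
c=(np.sum(u*sub)/sub.sum(),np.sum(v*sub)/sub.sum()); print(c)
for uv in(c,(189.6,186.9),(189.6,186.2)): print(dial(f,uv,b,.24))
E
```

```text
[[ 11  16  16  23  21  21  20  23  18  22  24  23  19  22  22  18]
 [ 16  14  17  22  21  20  22  22  21  22  22  19  19  22  24  20]
 [ 16  22  20  23  20  22  27  22  22  18  23  23  22  20  19  18]
 [ 14  20  21  22  25  28  32  31  25  22  23  22  19  22  25  23]
 [ 16  18  18  18  26  32  49  46  36  24  22  22  21  21  23  22]
 [ 22  22  22  21  26  39  54  53  42  23  22  21  17  23  21  18]
 [ 19  17  20  21  24  38  47  50  40  28  16  16  17  17  18  18]
 [ 15  17  17  15  19  24  29  27  22  22  14  16  16  17  13  14]
 [ 17  17  16  15  14  18  18  19  17  16  17  18  22  19  21  24]
 [ 16  14  15  15  13  16  19  18  22  27  25  29  38  40  47  50]
 [ 13  18  17  22  29  26  29  38  42  47  54  61  66  77  80  84]
 [ 29  35  38  46  49  56  59  68  73  84  88  93  97  98 102 104]]
(np.float64(190.19377162629758), np.float64(187.42906574394465))
(array([0.005     , 0.02096466, 0.02006968]), np.float64(0.2108940726952986), np.float64(0.10014921019918407))
(array([0.005     , 0.01953991, 0.02359175]), np.float64(0.2040908032007932), np.float64(0.0964091583441634))
(array([0.005     , 0.02000202, 0.02744598]), np.float64(0.21739421294085787), np.float64(0.09273678978009942))
```

Call:
move_arm(jaw=[1, 1, 1, 1, 1], offset=[[-0.002, 0, -0.012], [-0.004, 0, -0.024], [-0.006, 0, -0.035], [-0.006, 0, -0.035], [-0.006, 0, -0.035]], roll=[0, 0, 0, 0, 0])

```text
t: 8.55
eef_pos: [0.4948, -0.088, 0.2557]
ee_rot: [-1.571, 0.001, -2.902]
force: [1.2, 0.3, -4.6]
width: 0.0179
```

Call:
move_arm(jaw=[1, 1, 1, 1, 1], offset=[[-0.006, 0, -0.035], [-0.006, 0, -0.035], [-0.006, 0, -0.035], [-0.006, 0, -0.035], [-0.006, 0, -0.035]], roll=[0, 0, 0, 0, 0])

```text
t: 9.18
eef_pos: [0.4821, 0.0892, 0.2558]
ee_rot: [-1.571, 0.001, -2.901]
force: [0.2, -0.4, -3.8]
width: 0.0177
```

Call:
move_arm(jaw=[1, 1, 1, 1, 1], offset=[[-0.006, 0, -0.035], [-0.006, 0, -0.035], [-0.006, 0, -0.035], [-0.006, 0, -0.025], [-0.003, 0, -0.013]], roll=[0, 0, 0.03, 0.05, 0.05])

```text
t: 9.8
eef_pos: [0.4762, 0.2346, 0.2556]
ee_rot: [-1.571, 0.0, -3.032]
force: [0.1, -0.5, -4.9]
width: 0.0179
```

Call:
move_arm(jaw=[1, 1, 1, 1], offset=[[0, 0, 0], [0, 0, 0], [0, 0, 0], [0, 0, 0]], roll=[0.006, 0, 0, 0])

```text
t: 10.3
eef_pos: [0.4768, 0.2325, 0.2557]
ee_rot: [-1.571, 0.0, -3.038]
force: [0.2, 0.4, -4.7]
width: 0.0179
```

```bash
python3 - <<'E'
from h import *
go(.472,.236,.2115,np.pi+.104)
f=arm.grab_frame("scene"); g=arm.grab_frame("top")
crop(g,130,220,160,260,6,'f2'); crop(f,285,375,140,240,6,'f1')
s=arm.get_state(); b=s["eef_pos"]-[0,0,.1305]
Rz=Ro.from_euler("z",s["ee_rot"][2]+np.pi).as_matrix()
for n,P in {"endL":[.011,-.065,0],"endR":[.011,.065,0],"piv":[.005,0,.118],"tip":[.005,0,.032]}.items():
    print(n,((proj(f,b+Rz@P)[0]-[285,140]+.45)*6).round(0))
E
```

```text
t 10.3 pos [0.4768 0.2325 0.2557] rot [-1.5710e+00  2.0000e-04 -3.0379e+00] w 0.0179 F [ 0.22  0.4  -4.67] M [0.016 0.074 0.022]
tool offset [ 0.0044  0.0442 -0.004 ] roll -0.00030730656159505543
endL [169. 306.]
endR [417. 289.]
piv [327. 158.]
tip [300. 254.]
```

View pics/f1.png

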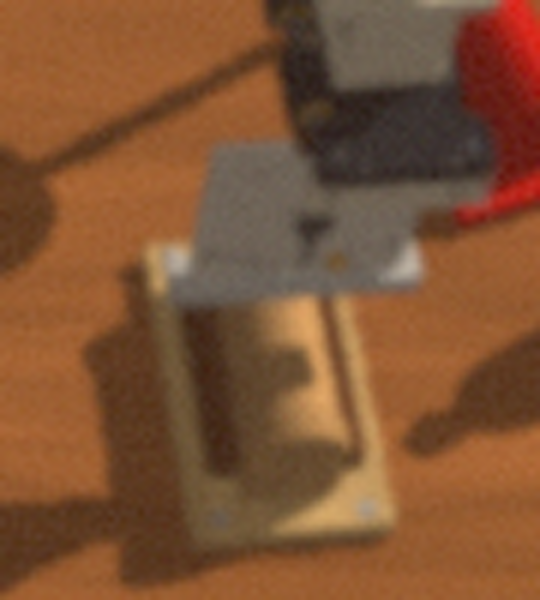

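View pics/f2.png

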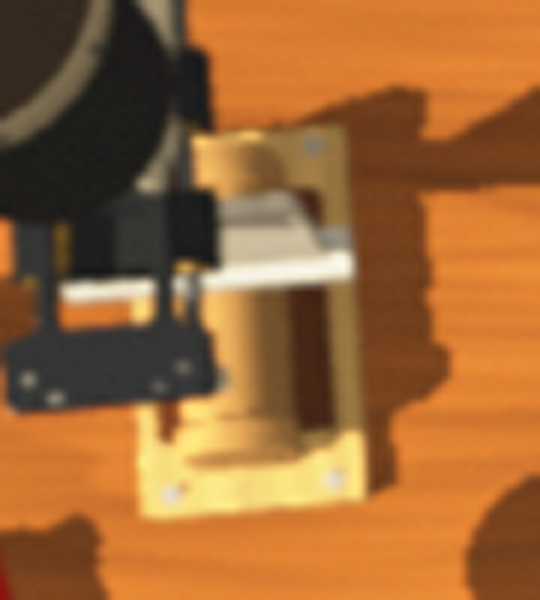

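Call:
move_arm(jaw=[1, 1, 1, 1, 1], offset=[[0.004, 0.01, -0.004], [0, 0.01, 0], [0, 0.01, 0], [0, 0.009, 0], [0, 0, 0]], roll=[0, 0, 0, 0, 0])

```text
t: 11.02
eef_pos: [0.472, 0.2361, 0.2155]
ee_rot: [-1.57, -0.002, -3.038]
force: [-0.6, -0.0, -3.4]
width: 0.0179
```

Call:
move_arm(jaw=[1, 1], offset=[[0, 0, 0], [0, 0, 0]], roll=[0, 0])

```text
t: 11.28
eef_pos: [0.4726, 0.2366, 0.217]
ee_rot: [-1.571, 0.001, -3.038]
force: [-0.0, 0.9, -3.3]
width: 0.0178
```

```bash
python3 - <<'E'
from h import *
go(.472,.236,.2110,np.pi+.104)
E
```

```text
t 11.28 pos [0.4726 0.2366 0.217 ] rot [-1.5713e+00  7.0000e-04 -3.0376e+00] w 0.0178 F [-0.03  0.95 -3.33] M [-0.008  0.12   0.016]
tool offset [0.0007 0.006  0.0005] roll -1.161704068586289e-05
```

Call:
move_arm(jaw=[1, 1, 1, 1], offset=[[0, 0.002, 0], [0, 0.001, 0], [0, 0.001, 0], [0, 0, 0]], roll=[0, 0, 0, 0])

```text
t: 11.78
eef_pos: [0.4723, 0.2364, 0.2125]
ee_rot: [-1.571, -0.0, -3.038]
force: [0.4, -0.0, -5.5]
width: 0.0177
```

Call:
move_arm(jaw=[1, 1, 1], offset=[[0, 0.001, 0], [0, 0, 0], [0, 0, 0]], roll=[0, 0, 0])

```text
t: 12.15
eef_pos: [0.4724, 0.2364, 0.2116]
ee_rot: [-1.571, 0.0, -3.038]
force: [-0.3, -0.3, -3.7]
width: 0.0176
```

Call:
move_arm(jaw=[1, 1, 1], offset=[[0, 0.001, 0], [0, 0, 0], [0, 0, 0]], roll=[0, 0, 0])

```text
t: 12.52
eef_pos: [0.4723, 0.2365, 0.2106]
ee_rot: [-1.571, -0.0, -3.038]
force: [0.6, -0.9, -4.3]
width: 0.0178
```

Call:
move_arm(jaw=[1, 1, 1], offset=[[0, 0.001, 0], [0, 0, 0], [0, 0, 0]], roll=[0, 0, 0])

```text
t: 12.9
eef_pos: [0.4725, 0.2365, 0.2104]
ee_rot: [-1.571, 0.001, -3.037]
force: [-3.2, -1.2, 6.1]
width: 0.0179
```

Call:
move_arm(jaw=[1, 1, 1], offset=[[0, 0.001, 0], [0, 0, 0], [0, 0, 0]], roll=[0, 0, 0])

```text
t: 13.28
eef_pos: [0.4727, 0.2365, 0.2104]
ee_rot: [-1.571, 0.002, -3.037]
force: [-5.5, -0.4, 12.2]
width: 0.0179
```

Standing on the crown with about 17 N of contact. I ease the grip so the handle can pivot in the pads, then rock towards +y of the gauge (tool -z).

Call:
move_arm(jaw=[1, 1, 1, 1, 1], offset=[[0, -0.0005, 0], [0, 0, -0.002], [0, 0, -0.002], [0, 0, -0.002], [0, 0, -0.002]], roll=[0, 0, 0, 0, 0], grip_force=20)

```text
t: 13.9
eef_pos: [0.4718, 0.2442, 0.2101]
ee_rot: [-1.57, 0.001, -3.037]
force: [-2.0, -1.7, 5.4]
width: 0.0178
```

Call:
move_arm(jaw=[1, 1, 1, 1, 1], offset=[[0, 0.0003, -0.002], [0, 0, 0], [0, 0, 0], [0, 0, 0], [0, 0, 0]], roll=[0, 0, 0, 0, 0])

```text
t: 14.52
eef_pos: [0.4717, 0.2463, 0.2099]
ee_rot: [-1.571, 0.001, -3.037]
force: [-2.6, -1.0, 6.7]
width: 0.018
```

```bash
cat >> h.py <<'E'
def look(tag,a):
    go(.472,.236,.2110,np.pi+.104)
    s=arm.get_state(); f=arm.grab_frame("scene"); crop(f,300,370,145,200,10,tag)
    yaw=s["ee_rot"][2]+np.pi; Rz=Ro.from_euler("z",yaw).as_matrix(); G=s["eef_pos"]+[0,0,.019]
    for aa in a:
        Rg=Ro.from_euler("ZX",[yaw,-aa]).as_matrix(); b=G-Rg@[0,0,.1494]
        print(aa,{n:((proj(f,b+Rg@P)[0]-[300,145]+.45)*10).round(0).tolist() for n,P in {"endL":[.011,-.065,0],"endR":[.011,.065,0],"piv":[.005,0,.118],"tipP":[.005,.086*np.sin(aa),.118-.086*np.cos(aa)]}.items()})
E
python3 -c "
from h import *
look('r1',[0,.07])"
```

```text
t 14.53 pos [0.4717 0.2463 0.2099] rot [-1.5708e+00  1.2000e-03 -3.0373e+00] w 0.018 F [-2.56 -1.01  6.68] M [-0.779  1.476 -0.043]
tool offset [ 0.0007 -0.0011  0.0103] roll 0.00029944129556724874
0 {'endL': [158.0, 523.0], 'endR': [559.0, 496.0], 'piv': [415.0, 287.0], 'tipP': [371.0, 440.0]}
0.07 {'endL': [128.0, 517.0], 'endR': [524.0, 505.0], 'piv': [408.0, 288.0], 'tipP': [364.0, 441.0]}
```

View pics/r1.png

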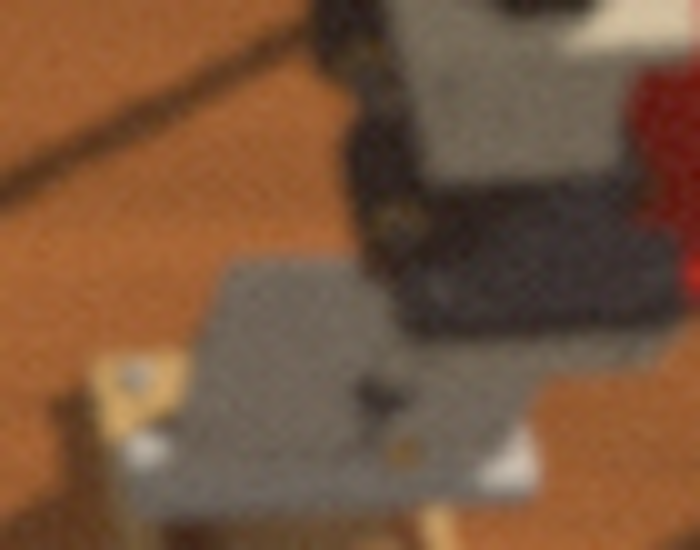

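The tilt is about 0.06 rad: the base ends are at (135,513) and (535,495), the tab at (405,450) and the pointer tip near (370,440). It is rolling, so I continue.

Call:
move_arm(jaw=[1, 1, 1, 1, 1], offset=[[0, 0.0002, -0.002], [0, 0.0002, -0.002], [0, 0.0002, -0.002], [0, 0.0003, -0.002], [0, 0.0003, -0.002]], roll=[0, 0, 0, 0, 0])

```text
t: 15.2
eef_pos: [0.4707, 0.2563, 0.2088]
ee_rot: [-1.571, 0.001, -3.037]
force: [-2.4, -1.0, 7.0]
width: 0.0177
```

Call:
move_arm(jaw=[1, 1, 1, 1], offset=[[0, 0.0003, -0.002], [0, 0.0003, -0.002], [0, 0.0003, -0.002], [0, 0, 0]], roll=[0, 0, 0, 0])

```text
t: 15.7
eef_pos: [0.4701, 0.2625, 0.2078]
ee_rot: [-1.571, 0.001, -3.037]
force: [-3.4, -0.8, 6.9]
width: 0.018
```

Call:
move_arm(jaw=[1, 1, 1, 1, 1], offset=[[0, 0, 0], [0, 0, 0], [0, 0, 0], [0, 0, 0], [0, 0, 0]], roll=[0, 0, 0, 0, 0])

```text
t: 16.32
eef_pos: [0.47, 0.2625, 0.2078]
ee_rot: [-1.571, 0.001, -3.037]
force: [-2.6, -1.1, 6.9]
width: 0.018
```

Call:
move_arm(jaw=[1, 1, 1, 1, 1], offset=[[0, 0, 0], [0, 0, 0], [0, 0, 0], [0, 0, 0], [0, 0, 0]], roll=[0, 0, 0, 0, 0])

```text
t: 16.95
eef_pos: [0.47, 0.2624, 0.2078]
ee_rot: [-1.571, 0.001, -3.037]
force: [-3.2, -0.3, 7.6]
width: 0.0184
```

```bash
python3 -c "
from h import *
look('r2',[.13,.17,.21])"
```

```text
t 16.95 pos [0.47   0.2624 0.2078] rot [-1.5712e+00  1.3000e-03 -3.0373e+00] w 0.0184 F [-3.18 -0.25  7.61] M [-0.528  1.607 -0.082]
tool offset [ 0.0008 -0.0032  0.0265] roll 0.00032071765107666295
0.13 {'endL': [153.0, 511.0], 'endR': [542.0, 511.0], 'piv': [454.0, 288.0], 'tipP': [408.0, 441.0]}
0.17 {'endL': [137.0, 507.0], 'endR': [522.0, 515.0], 'piv': [450.0, 288.0], 'tipP': [404.0, 441.0]}
0.21 {'endL': [121.0, 502.0], 'endR': [502.0, 519.0], 'piv': [447.0, 288.0], 'tipP': [401.0, 441.0]}
```

View pics/r2.png

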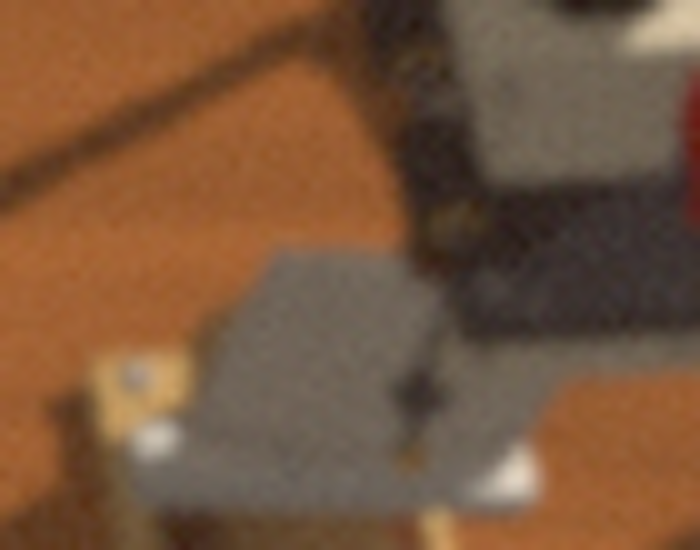

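The pointer at (415,395)-(405,445) nearly points at the tab (410,460). I average frames for finer numbers.

```bash
cat >> h.py <<'E'
def fine(tag,x0=325,y0=170,w=36,h=30,n=10):
    s=arm.get_state(); fs=[arm.grab_frame("scene") for _ in range(n)]; f=dict(fs[-1])
    m=np.mean([q["pixels"].astype(float) for q in fs],0); f["pixels"]=m
    c=np.clip((m[y0:y0+h,x0:x0+w]-40)*2.2,0,255).astype(np.uint8)
    cv2.imwrite("pics/"+tag+".png",cv2.resize(c,None,fx=20,fy=20,interpolation=cv2.INTER_CUBIC))
    go(.472,.236,.211,np.pi+.104)
    np.save(tag+".npy",m); return f,s
E
python3 - <<'E'
from h import *
f,s=fine("g1")
m=f["pixels"]; rb=(m[...,2]-m[...,0])
print(rb[184:197,334:348].astype(int)); print(m[178:194,334:350].mean(2).astype(int))
E
```

```text
t 17.5 pos [0.4701 0.2625 0.2078] rot [-1.5712e+00  1.4000e-03 -3.0372e+00] w 0.0179 F [-2.81 -0.74  6.5 ] M [-0.469  1.611 -0.045]
tool offset [ 0.0008 -0.0032  0.0265] roll 0.000345196450309615
[[24 25 23 23 22 20 18 18 16 18 21 22 22 24]
 [23 24 23 24 21 20 18 17 17 18 20 21 23 23]
 [23 23 23 22 23 22 19 18 18 20 21 25 23 23]
 [23 23 23 24 23 21 21 20 22 21 23 23 23 24]
 [23 24 23 22 23 23 24 26 27 24 23 24 24 23]
 [22 23 23 23 23 25 32 37 33 26 24 23 22 24]
 [21 21 22 22 25 32 45 50 40 28 24 22 22 23]
 [20 20 20 22 24 35 47 49 39 25 21 21 21 22]
 [18 19 18 18 21 28 36 35 28 21 19 19 19 21]
 [17 16 16 17 18 18 22 22 20 18 18 17 18 20]
 [17 18 18 18 19 18 19 19 20 19 20 19 19 19]
 [25 24 24 25 23 24 25 28 34 37 37 32 27 26]
 [39 36 36 35 38 40 43 50 60 67 66 62 57 55]]
[[ 99  98 100 100 100  99 100  97  85  75  76  74  63  52  52  51]
 [100  99  99  99 100 100 100  93  80  75  82  85  77  69  67  70]
 [ 99  99  99  99 100 100  97  88  76  76  88  95  90  84  81  86]
 [ 98  98  99  99  98  96  91  78  69  76  90  97  94  90  89  94]
 [ 97  97  98  98  95  88  76  63  60  74  88  94  96  96  95  97]
 [ 97  98  99  99  92  78  62  52  53  66  80  89  93  99  98  99]
 [ 99 100  99  97  89  72  55  49  51  60  72  84  95  98  99  99]
 [ 99  99  99  98  93  79  63  52  57  65  78  90  97 100 102 101]
 [ 99  98  99  98  96  87  72  61  68  79  88  95  99 100 100 101]
 [100  97  99  98  98  92  78  70  80  92  96  99  99 100 100  99]
 [ 97  97  99  99  97  90  78  76  87  97  98  98  99  99  99  97]
 [ 95  96  97 100  95  86  77  78  88  96  99  96  97  97  98  97]
 [ 93  94  97  99  93  86  78  79  90  96  99  99  98  98 100 106]
 [ 96  97 101  99  96  91  85  86  93  98 100  99 101 101 107 127]
 [100  99 101 101  99  97  94  94  98 101 101 103 107 114 126 155]
 [ 99 100 100 100  99  99 100  99  99 101  99 105 114 131 147 169]]
```

View pics/g1.png

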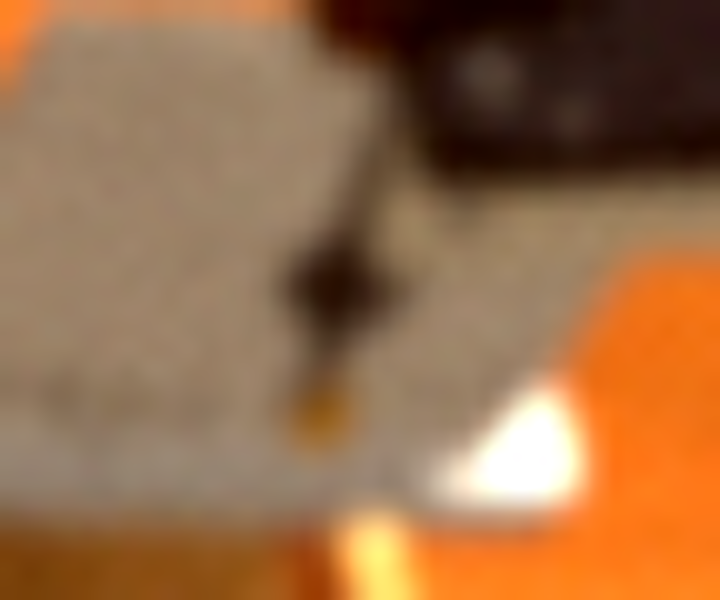

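Fit by eye: the pointer line reaches about x=340.0 at the tab row and the tab centroid is at 340.8, so it is about 0.03 rad short. I advance 4 mm.

Call:
move_arm(jaw=[1, 1, 1, 1, 1], offset=[[0, 0.0004, -0.002], [0, 0.0004, -0.002], [0, 0, 0], [0, 0, 0], [0, 0, 0]], roll=[0, 0, 0, 0, 0])

```text
t: 18.12
eef_pos: [0.4696, 0.2665, 0.2071]
ee_rot: [-1.571, 0.001, -3.037]
force: [-3.5, -0.1, 6.9]
width: 0.0179
```

Call:
move_arm(jaw=[1, 1, 1, 1, 1], offset=[[0, 0, 0], [0, 0, 0], [0, 0, 0], [0, 0, 0], [0, 0, 0]], roll=[0, 0, 0, 0, 0])

```text
t: 18.75
eef_pos: [0.4697, 0.2665, 0.2071]
ee_rot: [-1.571, 0.001, -3.037]
force: [-3.2, -0.8, 7.7]
width: 0.0178
```

Call:
move_arm(jaw=[1, 1, 1], offset=[[0, 0, 0], [0, 0, 0], [0, 0, 0]], roll=[0, 0, 0])

```text
t: 19.12
eef_pos: [0.4697, 0.2665, 0.2071]
ee_rot: [-1.571, 0.001, -3.037]
force: [-3.5, -0.9, 7.3]
width: 0.018
```

```bash
cat > ana.py <<'E'
from h import *
def ana(f,G,yaw,c0,r0):
    m=f["pixels"]; rb=m[...,2]-m[...,0]; I=m.mean(2)
    # tab centroid (coarse c0,r0)
    v,u=np.mgrid[r0-3:r0+4,c0-4:c0+5]; w=np.clip(rb[r0-3:r0+4,c0-4:c0+5]-26,0,None); 
    tc=np.array([(u*w).sum(),(v*w).sum()])/w.sum(); print("tab px",tc.round(2))
    # plumb line prediction: project world vertical through pivot (mid tilt .19)
    best=[]
    rows={}
    for r in list(range(r0-13,r0-8))+[r0-4,r0-3,r0-2]:
        k=int(round(tc[0]+(tc[1]-r)*.27)); cc=np.arange(k-4,k+5); ww=np.clip(95-I[r,cc],0,None)
        ww[0 if False else slice(0,0)]=0
        rows[r]=(cc*ww).sum()/max(ww.sum(),1e-6)
    print({r:round(x,2) for r,x in rows.items()})
    # per assumed tilt: index angle, pointer reading from rod just above the tab
    for a in (.14,.16,.18,.20,.22):
        Rg=Ro.from_euler("ZX",[yaw,-a]).as_matrix(); b=G-Rg@[0,0,.1494]
        q,ang,rad=dial(f,tc,b,yaw,a)
        pl=[dial(f,(rows[r],r),b,yaw,a)[1] for r in (r0-4,r0-3)]
        L=proj(f,b+Rg@[.011,-.065,0])[0]; R_=proj(f,b+Rg@[.011,.065,0])[0]
        piv=proj(f,b+Rg@[.006,0,.118])[0]; tip=proj(f,b+Rg@[.006,.086*np.sin(a),.118-.086*np.cos(a)])[0]
        # lateral line x at row r0-3.
        xp=piv[0]+(tip[0]-piv[0])*(r0-3-piv[1])/(tip[1]-piv[1])
        print(a,"idx",round(ang,3),"rad",round(rad,4),"ptr(img)",np.round(pl,3),"predrod x@r0-3",round(xp,2),"L",L.round(1),"R",R_.round(1))
E
python3 - <<'E'
from ana import *
f,s=fine("g2",n=10)
m=f["pixels"]; rb=m[...,2]-m[...,0]; sub=rb[184:194,336:346]; i=np.unravel_index(sub.argmax(),sub.shape); r0,c0=184+i[0],336+i[1]; print(c0,r0)
ana(f,s["eef_pos"]+[0,0,.019],s["ee_rot"][2]+np.pi,c0,r0)
print("--- previous")
f["pixels"]=np.load("g1.npy"); ana(f,np.array([.4701,.2625,.2268]),.1043,341,190)
E
```

```text
t 19.62 pos [0.4697 0.2665 0.2071] rot [-1.5713e+00  1.4000e-03 -3.0373e+00] w 0.0178 F [-3.85  0.11  7.51] M [-0.476  1.594 -0.039]
tool offset [ 0.0008 -0.0039  0.0306] roll 0.0002996998146329588
341 191
tab px [340.77 190.58]
{178: np.float64(345.95), 179: np.float64(345.4), 180: np.float64(344.36), 181: np.float64(343.14), 182: np.float64(342.8), np.int64(187): np.float64(341.87), np.int64(188): np.float64(341.58), np.int64(189): np.float64(341.23)}
0.14 idx 0.135 rad 0.0973 ptr(img) [0.133 0.134] predrod x@r0-3 341.86 L [315.7 195.6] R [354.5 195.8]
0.16 idx 0.161 rad 0.0974 ptr(img) [0.161 0.162] predrod x@r0-3 341.67 L [314.9 195.4] R [353.5 196. ]
0.18 idx 0.188 rad 0.0975 ptr(img) [0.189 0.189] predrod x@r0-3 341.48 L [314.1 195.1] R [352.5 196.2]
0.2 idx 0.214 rad 0.0976 ptr(img) [0.217 0.217] predrod x@r0-3 341.29 L [313.3 194.9] R [351.4 196.4]
0.22 idx 0.24 rad 0.0977 ptr(img) [0.245 0.244] predrod x@r0-3 341.1 L [312.5 194.6] R [350.4 196.6]
--- previous
tab px [340.73 190.46]
{177: np.float64(346.03), 178: np.float64(345.87), 179: np.float64(345.39), 180: np.float64(344.2), 181: np.float64(342.35), 186: np.float64(341.35), 187: np.float64(340.98), 188: np.float64(340.62)}
0.14 idx 0.173 rad 0.0972 ptr(img) [0.152 0.148] predrod x@r0-3 340.94 L [314.4 195.6] R [353.3 195.8]
0.16 idx 0.2 rad 0.0974 ptr(img) [0.18  0.176] predrod x@r0-3 340.74 L [313.6 195.3] R [352.3 196. ]
0.18 idx 0.226 rad 0.0975 ptr(img) [0.209 0.204] predrod x@r0-3 340.55 L [312.9 195.1] R [351.3 196.2]
0.2 idx 0.252 rad 0.0976 ptr(img) [0.238 0.232] predrod x@r0-3 340.36 L [312.1 194.9] R [350.3 196.4]
0.22 idx 0.278 rad 0.0978 ptr(img) [0.266 0.26 ] predrod x@r0-3 340.17 L [311.3 194.6] R [349.3 196.5]
```

View pics/g2.png

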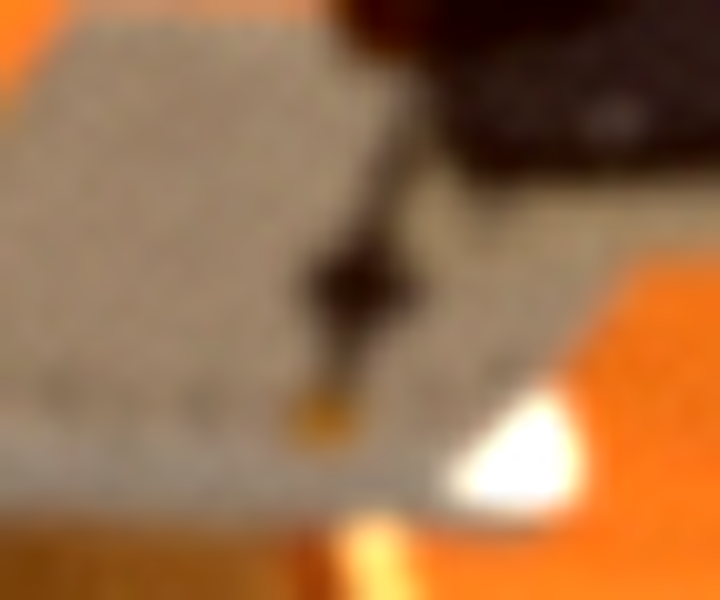

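The pointer now reads the same as the tab in the model, to about 0.005 rad. One more line fit with the slope fixed to the projected plumb line.

```bash
python3 - <<'E'
from ana import *
f=arm.grab_frame("scene")
for n,G,rs in (("g1",np.array([.4701,.2625,.2268]),188),("g2",np.array([.4697,.2665,.2261]),188)):
    m=np.load(n+".npy"); I=m.mean(2); rb=m[...,2]-m[...,0]
    a=.19; Rg=Ro.from_euler("ZX",[.104,-a]).as_matrix(); b=G-Rg@[0,0,.1494]
    p=proj(f,np.array([b+Rg@[.006,0,.118],b+Rg@[.006,0,.118]-[0,0,.086]])); sl=(p[1,0]-p[0,0])/(p[1,1]-p[0,1])
    def rad(an,r): return proj(f,b+Rg@[.006,r*np.sin(an),.118-r*np.cos(an)])[0]
    x=341.5
    for _ in range(15):
        out={}
        for r in range(181,190):
            xc=x+sl*(r-188); cc=np.linspace(xc-3,xc+3,61); v=np.interp(cc,np.arange(I.shape[1]),I[r]); bg=np.linspace(v[0],v[-1],61)*0+97
            w=np.clip(bg-v,0,None); out[r]=(cc*w).sum()/w.sum()-sl*(r-188)
        x=np.median([out[r] for r in (183,184,185,186,187,188)])
    print(n,"slope",round(sl,3),{r:round(float(v),2) for r,v in out.items()})
    # tab
    bgd=np.median(rb[186:194,334:338])
    w=np.clip(rb[187:195,336:347]-24,0,None); v,u=np.mgrid[187:195,336:347]; t=np.array([(u*w).sum(),(v*w).sum()])/w.sum()
    print("tab",t.round(2),"line at tab",round(x+sl*(t[1]-188),2),"px/rad",((rad(.2,.095)-rad(.1,.095))/.1).round(1), "radial slope",((rad(.19,.1)-rad(.19,.08))).round(2))
E
```

```text
g1 slope -0.302 {181: 339.98, 182: 339.95, 183: 340.17, 184: 340.41, 185: 340.59, 186: 340.7, 187: 340.7, 188: 340.6, 189: 340.72}
tab [340.79 190.39] line at tab 339.87 px/rad [29.4 -1.4] radial slope [-1.01  3.35]
g2 slope -0.306 {181: 341.06, 182: 341.14, 183: 341.24, 184: 341.44, 185: 341.56, 186: 341.6, 187: 341.61, 188: 341.59, 189: 341.47}
tab [340.78 190.52] line at tab 340.81 px/rad [29.4 -1.4] radial slope [-1.03  3.35]
```

```bash
python3 - <<'E'
from h import *
for n in("scene","top"):
    f=arm.grab_frame(n); cv2.imwrite(f"pics/end_{n}.png",cv2.resize(f["pixels"],None,fx=1.5,fy=1.5))
go(.472,.236,.211)
E
```

```text
t 19.77 pos [0.4697 0.2665 0.2071] rot [-1.5713e+00  1.4000e-03 -3.0373e+00] w 0.018 F [-2.91 -0.64  7.34] M [-0.441  1.624 -0.078]
tool offset [ 0.0008 -0.004   0.0306] roll None
```

View pics/end_scene.png

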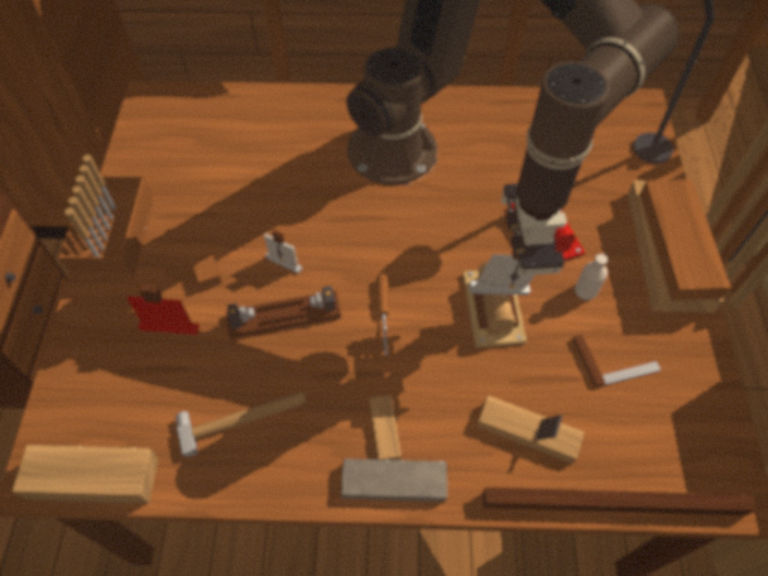

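View pics/end_top.png

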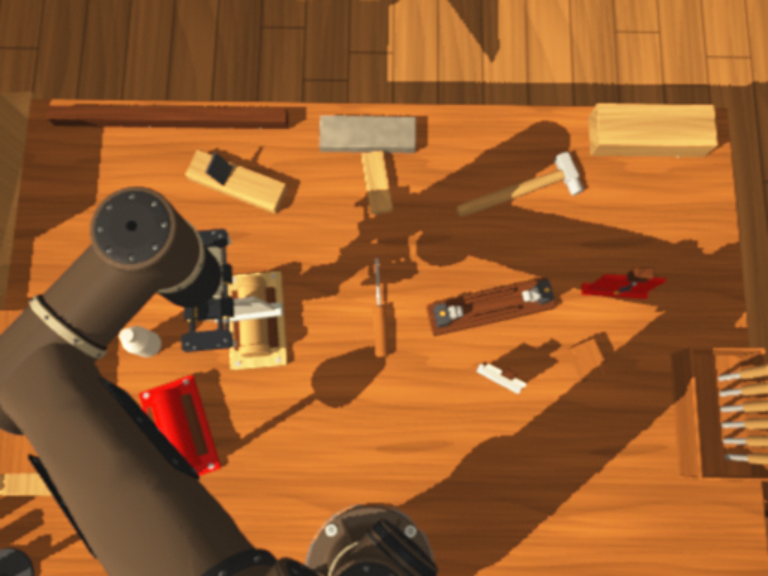

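The base lies across the crown near its middle (top view, around (257,308)). The rack is empty, and the bystanders are where they started. Handing in.

```bash
python3 -c "
from station import arm
print(arm.job_done())"
```

```text
the job is handed in; nothing more can be done
None
```

I gripped the larger white gauge by its handle and pulled it straight up out of the rack. I stood it on the crown of the pale stud and rocked it about 0.2 rad towards its +y end until the pointer met the brass tab. I handed the job in at about 20 s with the gauge still gripped (jaws at 18 mm, 20 N) and pressing on the wood with about 12 N.

**Pointer on the mark:** The pointer line passed 0.03 px from the middle of the tab, which is about 0.001 rad. I put the real uncertainty at about 0.01 rad, because the bob rows sat up to 0.5 px (about 0.02 rad) to the left of the line, and a by-eye line fit had it up to 0.016 rad past the tab.

**Index angle:** It came out at about 0.20 rad while the gauge hung level. The tilt expected from how far the handle moved was also about 0.20 rad. A direct fit of the dial to the final picture was too loose to confirm it: it fitted best near 0.16 rad.

**Other things in the scene:** The last pictures show the rack empty and the other tools and offcuts where they started.

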